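# Stand the acid jars in their spill dishes

### The arm

A 7-joint arm with a two-finger parallel gripper is mounted at the origin on the work surface. World frame = base frame: x ahead of the robot, y to its left, z up, the work surface at z = 0. Lengths are in m, angles in degrees, forces in N, time in s.
With the tool pointing down it reaches from about 0.4 to 0.9 m from the base axis. Payload 5.5 kg.
Tool frame: the origin (TCP) lies at the centre of the arm's flange, where the gripper is bolted on; the fingertips stand 178 mm ahead of it and the grasp point (between the pads) lies 159 mm ahead of it; z points along the fingers, y is the line along which they close (so a half turn about z gives the same grasp; the last joint's range is limited). The gripper opens to 92 mm and grips with 3 to 60 N. Pads are 19 mm wide; open, the fingers measure 130 mm over their backs; the gripper's body (75 mm by 190 mm) begins 47 mm behind the grasp point.
Start: joints at [-50.008, 28.699, -24.465, 88.831, 12.651, 65.22, -12.049], TCP at [0.274, 0.59, 0.405] pointing down, gripper open.
Joint ranges: [-164.97, 164.97], [-17.58, 116.51], [-87.97, 89.64], [11.32, 138.91], [-80.73, 260.73], [10.89, 115.49], [-147.41, 147.41]. Speed limits (degrees/s): [147.25, 147.25, 180, 180, 180, 180, 180].

### API

Orientations are given as a 3x3 rotation matrix whose columns are the frame's x, y, z axes.
In Python, from workcell import env, optics gives the robot as it stands. The module is installed in compiled form; this text tells all that it offers. Calls block until the motion is done:
- env.movep(position, orientation): joint-space move of the TCP to a pose.
- env.move_straight(position, frame=None, speed=0.15): straight line of the TCP; frame=None keeps the orientation; speed is the mean speed in m/s.
- env.movej(angles): joint-space move.
- env.move_gripper(opening): finger opening in m; the grip force is fixed at half the most; returns when the fingers have stopped.
- env.sleep(seconds).
- env.ik(position, orientation): joint angles nearest the present ones, or None.
- env.observe(): the state.
- optics.capture(name): name is "scene" or "top"; returns a dict with "image" (384x512x3 uint8, red, green, blue), "mtx" (3x3 intrinsics, pixels), "pose" (4x4, takes a point from camera to world coordinates). Camera axes: x right, y down, z forward; pixel columns grow to the right and rows downward; lengths in m; the calibration is good to about 2 mm. A picture is of the moment at which its call begins. There is no depth.
A pose or a line that the arm cannot do raises env.PlanningError and nothing moves.
- env.hand_in(): hands the job in; it is judged then, once.
The state is a dict: "t": time; "joints": joint angles; "joint_velocities": joint speeds; "tau": joint torques, N m; "position": TCP position; "orientation": TCP orientation; "force": force on the tool from outside, world axes, zero at the start; "torque": the same for the moment, N m; "width": finger opening in m; "grasp_force": force on a finger pad.
Only numpy, scipy, OpenCV 4.12 (cv2) and the standard library are available. Lean on these libraries where they do the work, as an engineer would, in place of code of your own. Each camera call takes 0.05 s, during which the arm holds its last target. There are 200 camera calls.

### The job

The red-capped jars hold acid: stand each of the three upright and flat inside the spill dish of its own size, the small jar in the small dish, the medium in the medium and the large in the large. Set them down gently without dropping them or tipping them over, let go of them, and leave the blue-capped jars and the tube rack where they are.

Things in the scene. Friction and masses are not known exactly. Their poses are not given: they have to be found in the camera images.
- red_small: small straight-sided jar, white with a pale label and a red screw cap, loose, standing upright: a cylinder 32 mm in diameter (cap and body alike) and 66 mm tall with the cap, the cap being its top 16 mm. Origin: centre of its underside; z up along its axis. Mass about 40 to 70 g.
- red_medium: medium straight-sided jar, white with a pale label and a red screw cap, loose, standing upright: a cylinder 44 mm in diameter (cap and body alike) and 80 mm tall with the cap, the cap being its top 16 mm. Origin: centre of its underside; z up along its axis. Mass about 90 to 170 g.
- red_large: large straight-sided jar, white with a pale label and a red screw cap, loose, standing upright: a cylinder 56 mm in diameter (cap and body alike) and 94 mm tall with the cap, the cap being its top 16 mm. Origin: centre of its underside; z up along its axis. Mass about 170 to 310 g.
- dish_small: small round spill dish, light grey-blue with a darker floor, fixed to the bench, open at the top: 54 mm inside diameter, 60 mm outside, floor 3 mm thick, rim 8 mm above the bench. Origin: centre of its underside, on the bench; z up. The small red-capped jar (32 mm in diameter) belongs in it.
- dish_medium: medium round spill dish, light grey-blue with a darker floor, fixed to the bench, open at the top: 68 mm inside diameter, 74 mm outside, floor 3 mm thick, rim 8 mm above the bench. Origin: centre of its underside, on the bench; z up. The medium red-capped jar (44 mm in diameter) belongs in it.
- dish_large: large round spill dish, light grey-blue with a darker floor, fixed to the bench, open at the top: 84 mm inside diameter, 90 mm outside, floor 3 mm thick, rim 8 mm above the bench. Origin: centre of its underside, on the bench; z up. The large red-capped jar (56 mm in diameter) belongs in it.
- blue_small: small straight-sided jar, white with a pale label and a blue screw cap, loose, standing upright: a cylinder 32 mm in diameter (cap and body alike) and 66 mm tall with the cap, the cap being its top 16 mm. Origin: centre of its underside; z up along its axis. To be left alone.
- blue_large: large straight-sided jar, white with a pale label and a blue screw cap, loose, standing upright: a cylinder 56 mm in diameter (cap and body alike) and 94 mm tall with the cap, the cap being its top 16 mm. Origin: centre of its underside; z up along its axis. To be left alone.
- tube_rack: white tube rack, 60 mm (its x) by 120 mm (its y), 74 mm tall, holding eight clear tubes with dark blue caps that reach 102 mm above the bench; loose, standing on the far side of the work beyond the jars. Origin: centre of its underside. To be left alone.
Not all that is in view belongs to the job. Leave any purple look-alike of the red_medium alone. Leave any turquoise look-alike of the red_large alone.

How it is judged (in metres and radians):
At the end, for the whole second after the job is handed in: Each red-capped jar stands upright (within 3.4 degrees) flat on the floor of the dish of its own size (underside 1 to 5.5 mm above the dish's underside, centre within 16 mm of the dish's centre), at rest and released (horizontal distance between red_small and dish_small below 0.016 m and z of red_small in the frame of dish_small between 0.001 and 0.0055 m and angle between each of red_small, red_medium, red_large's own z axis and vertical below 0.06 rad and linear speed of each of red_small, red_medium, red_large below 0.02 m/s and contact force between each of red_small, red_medium, red_large and the fingers below 0.05 N and horizontal distance between red_medium and dish_medium below 0.016 m and z of red_medium in the frame of dish_medium between 0.001 and 0.0055 m and horizontal distance between red_large and dish_large below 0.016 m and z of red_large in the frame of dish_large between 0.001 and 0.0055 m); the robot touches nothing.
It fails at once if a red-capped jar is tipped over (more than 30 degrees from upright) (angle between any of red_small, red_medium, red_large's own z axis and vertical above 0.52 rad).
It fails at once if a red-capped jar is dropped or thrown (faster than 0.6 m/s while the robot does not touch it) ((contact force between red_small and the fingers below 0.01 N and contact force between red_small and the arm below 0.01 N and linear speed of red_small above 0.6 m/s) or (contact force between red_medium and the fingers below 0.01 N and contact force between red_medium and the arm below 0.01 N and linear speed of red_medium above 0.6 m/s) or (contact force between red_large and the fingers below 0.01 N and contact force between red_large and the arm below 0.01 N and linear speed of red_large above 0.6 m/s)).
It fails at once if a blue-capped jar or the tube rack is moved by more than 20 mm (distance of any of blue_small, blue_large, tube_rack from where it was at the start of the episode above 0.02 m).
It also fails if it takes over 90 s, if anything falls off the work surface, if the arm or the gripper's body presses on something with over 40 N, if the wrist force passes 120 N, or if a joint passes its speed limit or range.

## Working session

There is one attempt and no reset: what is moved stays moved. The work goes in short steps, each a Python script; the robot and the scene stay as the last script left them, time stands still between calls to the robot, and variables do not carry over. Pictures are saved under pics/ and viewed, at most 14 in all, crops included, and the job is handed in when it is done.

```bash
mkdir -p pics; python3 - <<'E'
from workcell import env, optics
import cv2, numpy as np, pickle
D={}
for n in ("scene","top"):
    c=optics.capture(n); D[n]=c
    cv2.imwrite(f"pics/{n}0.png",cv2.resize(c["image"][:,:,::-1],(800,600),interpolation=cv2.INTER_CUBIC))
    print(n,c["mtx"].round(1).tolist(),c["pose"].round(3).tolist())
pickle.dump(D,open("d0.pkl","wb"))
E
```

```text
scene [[442.3, 0.0, 263.2], [0.0, 442.3, 188.0], [0.0, 0.0, 1.0]] [[0.56, 0.583, -0.588, 1.333], [0.828, -0.381, 0.411, -0.514], [0.016, -0.718, -0.696, 0.914], [0.0, 0.0, 0.0, 1.0]]
top [[403.2, 0.0, 260.1], [0.0, 403.2, 192.4], [0.0, 0.0, 1.0]] [[-0.028, -0.993, 0.115, 0.459], [-1.0, 0.029, 0.009, 0.002], [-0.012, -0.115, -0.993, 1.164], [0.0, 0.0, 0.0, 1.0]]
```

View pics/scene0.png

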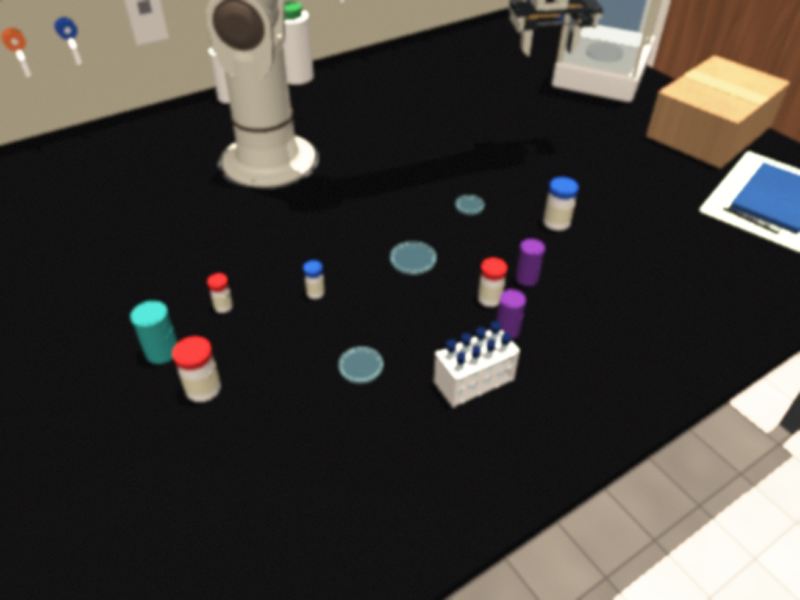

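View pics/top0.png

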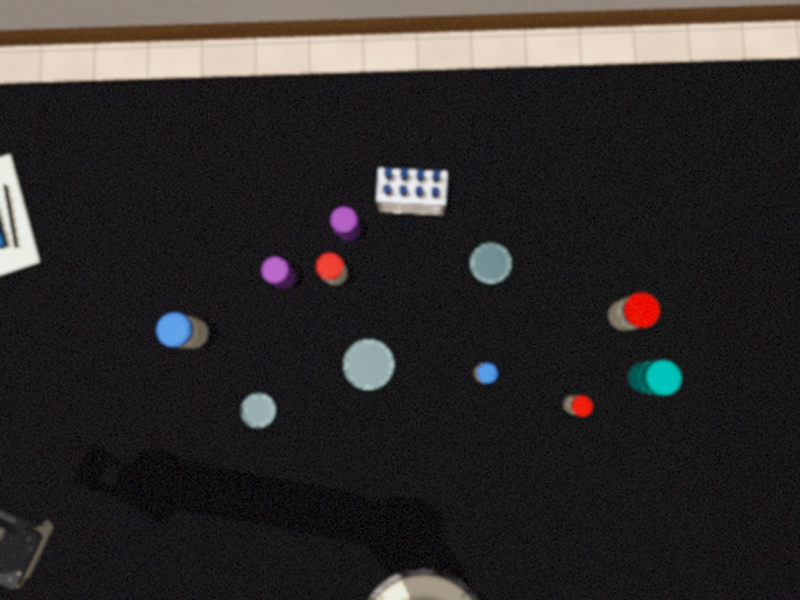

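The top view (800x600 scale) shows these objects:
- **Red caps:** medium (330,266), large (641,310), small (582,406).
- **Dishes:** large (369,364), medium (491,263), small (258,410).
- **Blue caps:** (174,329) and (486,373).
- **Purple look-alikes:** (276,270) and (344,220), close to the medium red jar.
- **Turquoise look-alike:** (663,378), close to the large red jar.
- **Rack:** (412,190).

The scene view shows the same layout.

```bash
cat > vis.py <<'E'
import cv2, numpy as np
def ray(c,uv,z):
    P=c["pose"]; d=P[:3,:3]@np.linalg.inv(c["mtx"])@np.array([uv[0],uv[1],1.]); o=P[:3,3]
    return o+d*(z-o[2])/d[2]
RNG={"red":[((0,150,90),(8,255,255)),((172,150,90),(180,255,255))],"blue":[((100,120,110),(118,255,255))],
 "purple":[((135,80,60),(165,255,255))],"turq":[((80,150,60),(95,255,255))],"dish":[((85,15,60),(105,130,255))],"white":[((0,0,150),(180,60,255))]}
def blobs(c,col,amin=40):
    h=cv2.cvtColor(c["image"],cv2.COLOR_RGB2HSV); m=0
    for a,b in RNG[col]: m=m|cv2.inRange(h,a,b)
    m=cv2.morphologyEx(m,cv2.MORPH_CLOSE,np.ones((3,3)))
    cs,_=cv2.findContours(m,cv2.RETR_EXTERNAL,cv2.CHAIN_APPROX_NONE)
    return [k for k in cs if cv2.contourArea(k)>amin]
def world(c,k,z):
    "contour cast to plane z, circle fit (centre, equivalent diameter)"
    w=np.array([ray(c,p[0],z)[:2] for p in k],np.float32)
    (x,y),(a,b),_=cv2.fitEllipse(w*1000)
    return np.array([x,y])/1000,a/1000,b/1000
E
python3 - <<'E'
import pickle; from vis import *
D=pickle.load(open("d0.pkl","rb"))
for n in D:
  for col in RNG:
    if col=="white": continue
    for k in blobs(D[n],col):
        ctr=k[:,0].mean(0); 
        if len(k)<5: continue
        o=[ctr.round(0).astype(int).tolist(),cv2.contourArea(k)]
        for z in ((.066,.080,.094) if col!="dish" else (.008,)):
            p,a,b=world(D[n],k,z); o.append((p.round(4).tolist(),round(a*1e3),round(b*1e3)))
        print(n,col,*o)
E
```

```text
scene red [123, 225] 402.0 ([0.5329, -0.384], 61, 71) ([0.5461, -0.3861], 60, 70) ([0.5593, -0.3883], 59, 69)
scene red [139, 180] 119.5 ([0.399, -0.2853], 37, 48) ([0.4144, -0.2891], 36, 47) ([0.4298, -0.2929], 36, 46)
scene red [316, 171] 185.5 ([0.6405, 0.1529], 48, 61) ([0.652, 0.1418], 47, 60) ([0.6634, 0.1308], 47, 59)
scene blue [200, 171] 92.0 ([0.4597, -0.1261], 33, 45) ([0.4741, -0.1325], 32, 44) ([0.4885, -0.1389], 32, 43)
scene blue [361, 119] 182.0 ([0.5224, 0.4381], 58, 76) ([0.5358, 0.4224], 57, 75) ([0.5492, 0.4067], 56, 73)
scene blue [495, 126] 1064.0 ([0.783, 0.788], 131, 220) ([0.7921, 0.7665], 129, 216) ([0.8012, 0.745], 126, 212)
scene blue [42, 18] 102.5 ([-0.8364, -0.2294], 47, 134) ([-0.8006, -0.2341], 46, 131) ([-0.7648, -0.2388], 45, 129)
scene purple [327, 199] 384.0 ([0.7424, 0.1104], 44, 121) ([0.7521, 0.1001], 43, 119) ([0.7619, 0.0898], 43, 117)
scene purple [339, 167] 399.0 ([0.6593, 0.2255], 46, 152) ([0.6705, 0.2133], 45, 149) ([0.6816, 0.2011], 45, 147)
scene turq [98, 211] 795.0 ([0.447, -0.4188], 60, 161) ([0.4616, -0.4204], 59, 158) ([0.4762, -0
[... 561 characters left out ...]
op blue [312, 238] 120.5 ([0.4569, -0.1241], 32, 35) ([0.4569, -0.1225], 32, 35) ([0.457, -0.1208], 31, 34)
top blue [110, 210] 380.5 ([0.5483, 0.4229], 59, 62) ([0.5472, 0.4175], 59, 61) ([0.546, 0.4122], 58, 60)
top purple [177, 174] 317.0 ([0.6459, 0.2411], 49, 65) ([0.6436, 0.2381], 49, 64) ([0.6412, 0.235], 48, 63)
top purple [220, 142] 312.5 ([0.7312, 0.1196], 50, 64) ([0.7277, 0.1181], 49, 63) ([0.7242, 0.1166], 48, 63)
top turq [419, 241] 622.0 ([0.4414, -0.4137], 61, 94) ([0.4416, -0.4084], 60, 93) ([0.4418, -0.4031], 60, 91)
top dish [165, 262] 412.5 ([0.4016, 0.2884], 65, 65)
top dish [235, 233] 867.5 ([0.4794, 0.0863], 95, 95)
top dish [314, 168] 569.5 ([0.6598, -0.1444], 78, 80)
```

```bash
cat > arm.py <<'E'
from workcell import env, optics
import numpy as np
JOB={ # jar xy, closing line deg, grasp height, opening, dish xy, closing line deg at dish
"small":((.397,-.284),19,.032,.060,(.402,.2865),-45),
"medium":((.6515,.145),36,.048,.066,(.6605,-.1455),-37),
"large":((.557,-.3875),105,.060,.080,(.480,.085),90)}
UP=.15; G=.159
def R(a):
    a=np.radians(a); c,s=np.cos(a),np.sin(a)
    return np.array([[-s,c,0],[c,s,0],[0,0,-1.]])
def best(xy,z,a):
    q0=np.array(env.observe()["joints"]); o=[]
    for k in (a,a+180):
        q=env.ik([*xy,z+G],R(k))
        if q is not None and abs(q[6])<140: o.append((np.abs(np.array(q)-q0).max(),k,np.round(q)))
    return min(o,key=lambda t:t[0])
def st(tag):
    s=env.observe(); print(tag,"t",round(s["t"],1),"w",round(s["width"],4),"gf",np.round(s["grasp_force"],1),"F",np.round(s["force"],1),"p",np.round(s["position"],4))
def pick(n):
    xy,a,h,w,_,_=JOB[n]; _,k,_=best(xy,h+UP,a)
    env.move_gripper(w); env.movep([*xy,h+UP+G],R(k))
    env.move_straight([*xy,h+G],speed=.12); st("down")
    env.move_gripper(.01); st("grip")
    env.move_straight([*xy,h+UP+G],speed=.1); st("up")
def place(n):
    _,_,h,w,xy,a=JOB[n]; _,k,_=best(xy,h+UP,a)
    env.movep([*xy,h+UP+G],R(k)); st("over")
    env.move_straight([*xy,h+G+.03],speed=.1)
    env.move_straight([*xy,h+G+.0035],speed=.03); st("set")
    env.move_gripper(w); env.sleep(.2); st("open")
    env.move_straight([*xy,h+UP+G],speed=.12)
E
python3 - <<'E'
from arm import *
for n,(p,a,h,w,d,b) in JOB.items(): print(n,best(p,h+UP,a),best(p,h,a),best(d,h+UP,b),best(d,h,b))
pick("small")
import cv2
c=optics.capture("scene"); cv2.imwrite("pics/s1.png",cv2.resize(c["image"][:,:,::-1],(800,600)))
E
```

```text
small (np.float64(75.94782542596268), 19, array([  2.,  17.,  35., 117., -13.,  50.,  64.])) (np.float64(76.13343812860518), 199, array([ -8.,  42.,  52., 121., -52.,  42., -82.])) (np.float64(71.52111697583625), -45, array([-39.,  16.,   0., 115.,  -0.,  49., -84.])) (np.float64(71.09729002843817), -45, array([-39.,  30.,   1., 119.,  -1.,  30., -83.]))
medium (np.float64(45.50230025545657), 36, array([ -5.,  32., -15.,  89.,   9.,  60.,  14.])) (np.float64(43.635439478677796), 36, array([ -6.,  42., -12.,  93.,  11.,  46.,  13.])) (np.float64(49.90052303399794), -37, array([ -0.,  32.,  15.,  88.,  -9.,  60., -20.])) (np.float64(50.98851326731421), -37, array([  1.,  43.,  13.,  93., -12.,  46., -18.]))
large (np.float64(62.099247390049385), 285, array([  7.,  36.,  38.,  88., -24.,  64., -25.])) (np.float64(69.08551247698794), 285, array([  3.,  50.,  45.,  93., -41.,  55., -12.])) (np.float64(84.731867314267), 90, array([  0.,  13., -15., 114.,   4.,  53.,  73.])) (np.float64(76.61307326958693), 90, array([  1.,  28., -17., 119.,  14.,  35.,  65.]))
down t 5.3 w 0.06 gf 0.0 F [-0.5 -0.1  0.2] p [ 0.3973 -0.2842  0.1916]
grip t 5.9 w 0.0313 gf 30.0 F [0.1 0.3 2. ] p [ 0.3971 -0.284   0.1912]
up t 7.5 w 0.0316 gf 30.0 F [ 0.  -0.4  0.2] p [ 0.3968 -0.2838  0.3404]
```

View pics/s1.png

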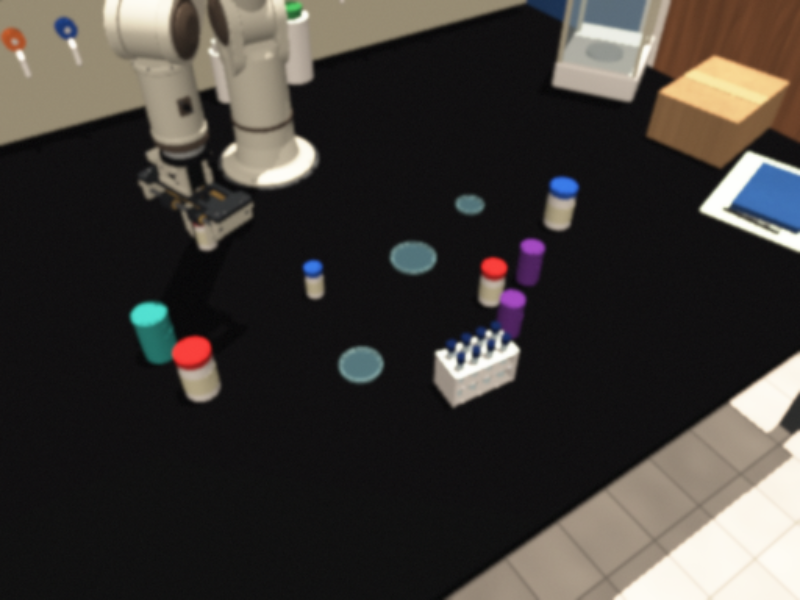

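The small jar is held upright in the fingers at about (205,235) and nothing else has moved. Next I'll place it.

```bash
python3 - <<'E'
from arm import *
place("small"); pick("medium")
import cv2
c=optics.capture("scene"); cv2.imwrite("pics/s2.png",cv2.resize(c["image"][:,:,::-1],(800,600)))
E
```

```text
over t 9.6 w 0.0314 gf 30.0 F [-0.4 -0.5  0.2] p [0.4028 0.2851 0.3409]
set t 12.0 w 0.0317 gf 30.0 F [ 0.8 -0.6 -1. ] p [0.4021 0.2866 0.1946]
open t 12.9 w 0.0597 gf 0.0 F [-0.6 -0.1  0.2] p [0.402  0.2865 0.1945]
down t 17.1 w 0.0662 gf 0.0 F [-0.1  0.1 -0. ] p [0.6521 0.1451 0.208 ]
grip t 17.6 w 0.0439 gf 30.0 F [0.2 1.6 2.2] p [0.6516 0.145  0.2074]
up t 19.3 w 0.0437 gf 30.0 F [ 0.1 -0.5 -1. ] p [0.6512 0.145  0.3561]
```

View pics/s2.png

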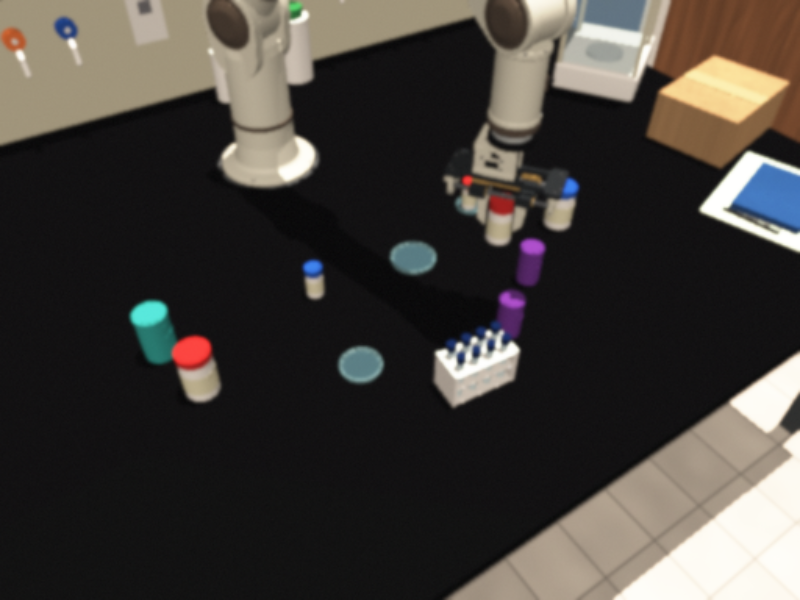

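The medium jar is held at about (500,220). The small one stands in its dish at about (468,195), partly hidden. The purple look-alikes and the rack have not moved.

```bash
python3 - <<'E'
from arm import *
place("medium"); pick("large"); place("large")
env.movej([-50.008, 28.699, -24.465, 88.831, 12.651, 65.22, -12.049]); env.sleep(.5)
import cv2
from vis import *
for n in("scene","top"):
    c=optics.capture(n); cv2.imwrite(f"pics/{n}3.png",cv2.resize(c["image"][:,:,::-1],(800,600)))
    for col,zs in (("red",(.069,.083,.097)),("blue",(.066,.094))):
        for k in blobs(c,col): print(n,col,[world(c,k,z)[0].round(4).tolist() for z in zs])
st("end")
E
```

```text
over t 20.5 w 0.0439 gf 30.0 F [ 0.4  1.3 -0.5] p [ 0.6611 -0.1433  0.3566]
set t 22.8 w 0.0436 gf 30.0 F [ 0.1  0.3 -1.4] p [ 0.6606 -0.1456  0.2105]
open t 23.6 w 0.066 gf 0.0 F [0.2 1.4 0.1] p [ 0.6605 -0.1455  0.2105]
down t 27.9 w 0.08 gf 0.0 F [-0.7 -0.7  0.1] p [ 0.5574 -0.3879  0.22  ]
grip t 28.4 w 0.0554 gf 30.0 F [-0.5  0.3  2.5] p [ 0.5571 -0.3875  0.2193]
up t 30.1 w 0.0558 gf 30.0 F [ 0.4  0.3 -1.9] p [ 0.5569 -0.3873  0.3682]
over t 31.8 w 0.0558 gf 30.0 F [-0.1  0.5 -1. ] p [0.4805 0.0841 0.3693]
set t 34.2 w 0.0558 gf 30.0 F [-0.8 -0.5 -1.9] p [0.4801 0.085  0.2226]
open t 35.0 w 0.0801 gf 0.0 F [-0.   0.1 -1.4] p [0.48   0.085  0.2225]
scene red [[0.6509, -0.1414], [0.6622, -0.1476], [0.6735, -0.1538]]
scene red [[0.4528, 0.1013], [0.4674, 0.0911], [0.482, 0.0809]]
scene red [[0.4038, 0.2808], [0.4192, 0.2676], [0.4346, 0.2544]]
scene blue [[0.4598, -0.1263], [0.4886, -0.1391]]
scene blue [[0.5224, 0.4384], [0.5492, 0.407]]
scene blue [[0.783, 0.788], [0.8012, 0.745]]
scene blue [[-0.8364, -0.2294], [-0.7648, -0.2388]]
top red [[0.4009, 0.286], [0.4016, 0.2824], [0.4024, 0.2788]]
top red [[0.4802, 0.0848], [0.4799, 0.0837], [0.4796, 0.0827]]
top red [[0.6642, -0.1477], [0.6616, -0.1458], [0.659, -0.1438]]
top blue [[0.4571, -0.1241], [0.4572, -0.1208]]
top blue [[0.5483, 0.423], [0.5461, 0.4122]]
end t 39.0 w 0.0798 gf 0.0 F [0.3 0.5 0.7] p [0.2737 0.5895 0.4048]
```

View pics/scene3.png

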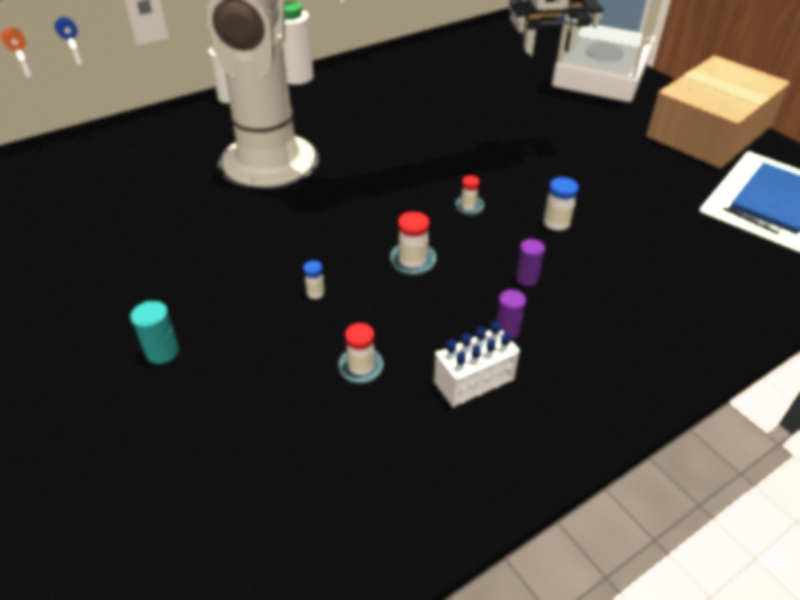

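View pics/top3.png

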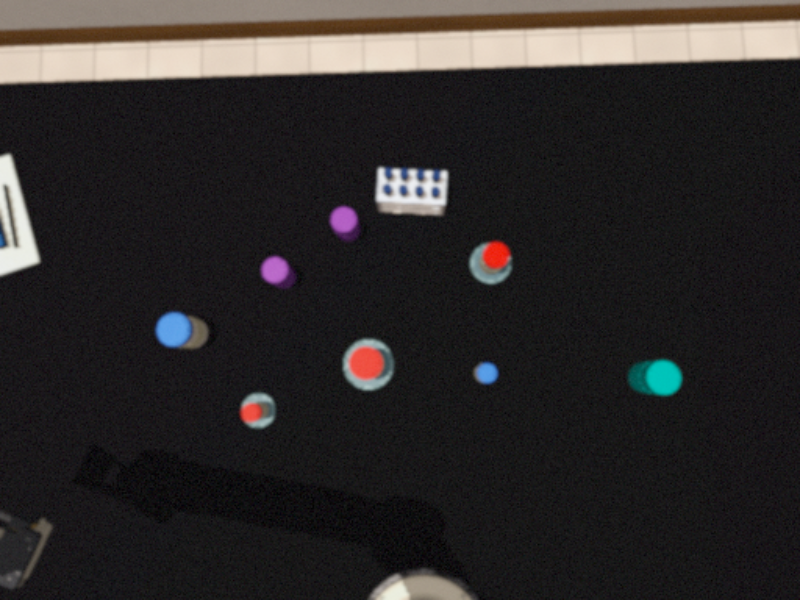

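All three red jars stand upright and centred in their dishes; measured in the top view, each cap is within about 3 mm of its dish centre. In that view the caps are at (252,412), (366,363) and (496,255). The blue jars and rack have not moved.

```bash
python3 -c "
from workcell import env; print(env.hand_in())"
```

```text
the job is handed in; nothing more can be done
None
```

The job is handed in: in the last pictures, all three red-capped jars stand upright in the dishes of their own size, released, with the blue-capped jars and the rack where they were; the judge's verdict was not shown.

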